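# Seat the tachograph head and press the guarded clamp lever

## Task

With the closed fingers, push the round grey tachograph head along its cradle until it rests against the blue stop. Then reach down through the window of the yellow guard and press the red lever fully down, without touching the guard, and come back out. Grip and lift nothing, and leave everything else on the bench where it is.

Things in the scene. Friction and masses are not known exactly. Their poses are not given: they have to be found in the camera images.
- head_center (a point): Centre (half-way up) of the round grey steel tachograph head: a loose upright disc, 90 mm in diameter, 45 mm high, about 0.4 to 0.75 kg, white dial on top. It stands in the cradle's channel and slides along it; it may turn about its own axis.
- seat (a point): Where the head's centre lies when the head rests against the stop, 34.5 mm above the worktop. Axes are the cradle's: x along the channel towards the stop (away from the robot), y across, z up. The blue stop's face lies 45 mm beyond (+x), its top 48 mm above the worktop. The head starts 50 to 85 mm short of this point.
- cradle: Cradle fixed to the bench, origin under its centre, 40 mm to -x of the seat. Dark base plate 240 mm (x) by 130 mm (y), top 12 mm above the worktop. Two aluminium rails, tops 30 mm above the worktop, bound a channel 95 mm wide along x, open above and at its -x end.
- window (a point): Centre of the guard's window, at the upper face of the yellow guard plate, 115 mm above the worktop. x and y lie along the window's sides, z up. The window is 70 mm (x) by 90 mm (y), in a level plate 6 mm thick, 170 mm (x) by 160 mm (y), that reaches 65 mm to -x and 105 mm to +x of this point. Posts and bars close the sides.
- paddle (a point): Centre of the upper face of the lever's red paddle, 40 mm (x) by 34 mm (y), right under the window: about 21 mm below the guard plate's upper face when up, 44 mm below it when fully down. The lever's pivot lies 72 mm from it, towards the window's +x.
- lever (a joint): Angle of the red lever in rad: 0 is up, 0.32 fully down at its stop. It starts at 0 to 0.05. Stiff: it takes about 4 to 5 N on the paddle to move, and stays where it is left.
- guard: The yellow guard (plate, posts and bars) round the lever; must not be touched. Its origin lies on the worktop 20 mm to +x of the window's centre.
- head: The same tachograph head, origin under its centre.
- coupling_a: Brass sender coupling, 34 mm in diameter, 38 mm high, standing; origin under its centre. Bystander.
- coupling_b: Second brass sender coupling, the same. Bystander.
- grommet: Black rubber sensor grommet, 34 mm in diameter, 22 mm high; origin under its centre. Bystander.
- gauge: Chrome feeler gauge block, 22 mm (x) by 85 mm (y) by 18 mm high; origin under its centre. Bystander.
- screwdriver: Screwdriver, 190 mm long, lying along its x. Bystander.
- jar: Closed jar with a blue cap, 60 mm in diameter, 60 mm high; origin under its centre. Bystander.
- adapter: Orange plastic test adapter, 50 by 32 by 24 mm with a 20 mm black spigot; origin under its centre. Bystander.

How it is judged (in metres and radians):
On the way, in this order (a step that is already met when the one before it is completed fails the run):
1. the head is pushed home against the stop, the lever still up (x of head_center in the frame of seat above -0.004 m and value of joint lever below 0.1 rad and linear speed of head below 0.02 m/s), for 0.2 s.
2. the lever is pressed fully down by fingers reaching through the window (value of joint lever above 0.27 rad and x of the grasp point in the frame of window between -0.035 and 0.035 m and y of the grasp point in the frame of window between -0.045 and 0.045 m and z of the grasp point in the frame of window below 0.01 m), for 0.1 s.
At the end, for the whole second after the job is handed in: The head stands flat in the cradle, at rest, within 4 mm of its stop, and the lever is down (past 0.27 of 0.32 rad) (x of head_center in the frame of seat above -0.004 m and value of joint lever above 0.27 rad and z of head_center in the frame of seat below 0.004 m and angle between head_center's own z axis and vertical below 0.05 rad and linear speed of head below 0.01 m/s); the robot touches nothing.
It fails at once if the guard is touched (more than 0.5 N) (contact force between any of the fingers, the arm and guard above 0.5 N).
It fails at once if the lever is pressed (past 0.12 rad) while the head is more than 6 mm short of its seat (value of joint lever above 0.12 rad and x of head_center in the frame of seat below -0.006 m).
It fails at once if the head is lifted (8 mm) or tipped (0.2 rad) (z of head_center in the frame of seat above 0.008 m or angle between head_center's own z axis and vertical above 0.2 rad).
It fails at once if a bystander is shifted or lifted (15 mm) (distance of any of coupling_a, coupling_b, grommet, gauge, screwdriver, jar, adapter from where it was at the start of the episode above 0.015 m).
It also fails if it takes over 48 s, if anything falls off the work surface, if the arm or the gripper's body presses on something with over 40 N, if the wrist force passes 120 N, or if a joint passes its speed limit or range.

## Robot

A 6-joint arm with a two-finger parallel gripper is mounted at the origin on the work surface. World frame = base frame: x ahead of the robot, y to its left, z up, the work surface at z = 0. Lengths are in m, angles in degrees, forces in N, time in s.
With the tool pointing down it reaches from about 0.25 to 0.725 m from the base axis. Payload 4 kg.
Tool frame: the origin (TCP) lies midway between the tips of the shut fingers; the grasp point (between the pads) lies 19 mm behind it; z points along the fingers, y is the direction in which the jaws open and shut (so a half turn about z gives the same grasp; the last joint's range is limited). The gripper opens to 85 mm and grips with 20 to 120 N. Pads are 22 mm wide; open, the fingers measure 114 mm over their backs; the gripper's body (76 mm by 85 mm) begins 54 mm behind the grasp point. The pads swing forward as they close: fully open they stand 13 mm farther back than shut.
Start: joints at [0, 13.785, 0.286, 76.501, 0, 90], TCP at [0.5, -0, 0.231] pointing down, gripper open.
Joint ranges: [-155.79, 155.79], [-60.16, 107.12], [-62.33, 73.08], [-114, 123.19], [-81.49, 82.49], [-180, 180]. Speed limits (degrees/s): [159.86, 159.86, 180, 180, 180, 180].

## Interface

Orientations are given as a 3x3 rotation matrix whose columns are the frame's x, y, z axes.
In Python, from plant import readout, vision, arm gives the robot as it stands. The module is installed in compiled form; this text tells all that it offers.
- The arm moves only by the tool arm_command, never from a script. Its argument "rows" is one flat list of numbers, 7 for each row, row after row: the shift along the tool's x, y, z in m, then the turn, a rotation vector about the tool's x, y, z in rad, then the opening, from 0 (shut) to 1 (fully open). In form: [x, y, z, wx, wy, wz, grip, x, y, z, wx, wy, wz, grip, ...]. A call has 1 to 5 rows; each row is the pose to reach, as a shift and turn from the pose measured when the call began, along the tool's axes at that moment; what a row does not reach only later rows make up. A row lasts 1/8 s, in which the tool goes at most 62.5 mm and 10.7 degrees, less where a joint would pass 70% of its speed; a pose out of reach is approached as far as the arm can. A call with a gripper value outside its range is refused whole. The fingers move at their own pace and stop on an object; the grip force is fixed at half the most. Time passes only in rows, so rows that repeat a pose let the fingers close. It gives the time, the measured TCP pose, the force and the opening at its end, in the units of the state.
- readout.get_obs(): the state, without advancing time (a new reading comes with each control period).
- vision.grab_frame(name): name is "scene" or "side" or "wrist"; returns a dict with "color" (420x560x3 uint8, red, green, blue), "fx", "fy", "cx", "cy" (pixels), "T" (4x4, takes a point from camera to world coordinates). Camera axes: x right, y down, z forward; pixel columns grow to the right and rows downward; lengths in m; the calibration is good to about 2 mm. A picture is of the moment at which its call begins. There is no depth.
- arm.finish_job(): hands the job in, once; it reports no verdict.
The state is a dict: "time_s": time; "joint_positions": joint angles; "joint_velocities": joint speeds; "joint_torque": joint torques, N m; "position": TCP position; "tool_rot": TCP orientation; "force": force on the tool from outside, world axes, zero at the start; "torque": the same for the moment, N m; "opening": finger opening in m.
Only numpy, scipy, OpenCV 4.12 (cv2) and the standard library are available. Lean on these libraries where they do the work, as an engineer would, in place of code of your own. Each camera call takes 0.05 s, during which the arm holds its last target.

## Working session

There is one attempt and no reset: what is moved stays moved. The work goes in short steps, Python scripts to look and compute and a tool call to move; the robot and the scene stay as the last step left them, time stands still between calls to the robot, and variables do not carry over. Pictures are saved under pics/ and viewed, and the job is handed in when it is done.

Besides the shell and the picture viewer there is one more tool, called after "Emit:" in YAML: its name, and indented under it one key for each argument. arm_command: Moves the arm, as the interface text tells. Its arguments: {"type":"object","properties":{"rows":{"type":"array","items":{"type":"number"}}},"required":["rows"]}

```bash
mkdir -p pics
python3 - <<'E'
from plant import readout, vision
import cv2,numpy as np
o=readout.get_obs()
for k in o: print(k,np.round(o[k],4).tolist())
for n in("scene","side","wrist"):
    f=vision.grab_frame(n); cv2.imwrite(f"pics/{n}0.png",f["color"][:,:,::-1])
    print(n,f["fx"],f["fy"],f["cx"],f["cy"],np.round(f["T"],4).tolist())
E
```

```text
time_s 0.0
joint_positions [-0.0018, 13.8319, 0.2141, 76.4998, -0.0008, 89.9999]
joint_velocities [-0.0338, -0.01, -0.0613, -0.0695, 0.0343, 0.0464]
joint_torque [0.0006, -37.2316, 25.2407, 0.0168, 0.0, 0.0]
position [0.4994, -0.0, 0.2304]
tool_rot [[0.0, 1.0, -0.0021], [1.0, -0.0, -0.0], [-0.0, -0.0021, -1.0]]
force [-0.2389, 0.2823, -0.081]
torque [-0.02, 0.0315, -0.0105]
opening 0.0856
scene 463.60054337200654 463.60054337200654 273.8805918999642 209.13736121469012 [[0.1512, 0.7839, -0.6022, 1.2077], [0.9885, -0.1133, 0.1007, -0.1034], [0.0107, -0.6104, -0.792, 0.9727], [0.0, 0.0, 0.0, 1.0]]
side 382.08729652984186 382.08729652984186 280.91321213208573 211.97229823663173 [[-0.6495, -0.4846, 0.5859, 0.0341], [-0.76, 0.3912, -0.519, 0.4726], [0.0223, -0.7824, -0.6224, 0.6613], [0.0, 0.0, 0.0, 1.0]]
wrist 336.87433032833354 336.87433032833354 277.06296892293346 210.45138194487748 [[1.0, 0.0004, -0.0023, 0.4995], [-0.0003, -0.9572, -0.2893, 0.0732], [-0.0023, 0.2893, -0.9572, 0.3732], [0.0, 0.0, 0.0, 1.0]]
```

View pics/scene0.png

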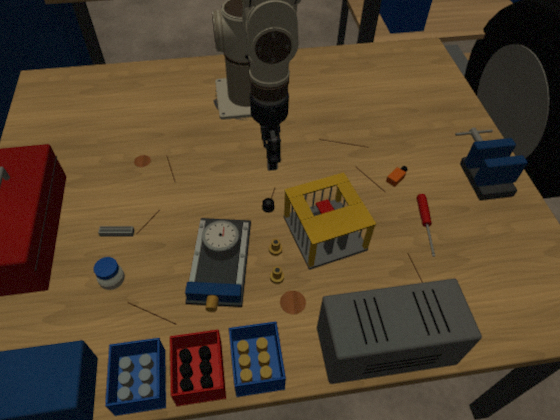

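View pics/side0.png

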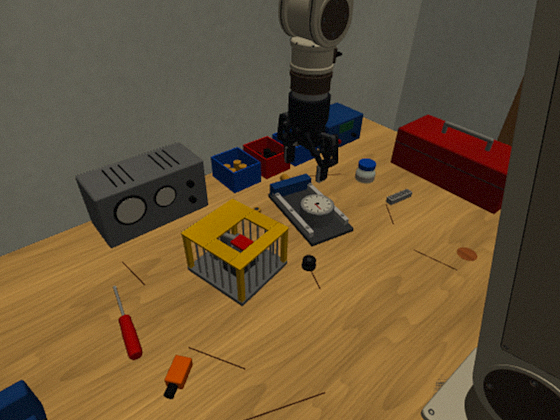

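View pics/wrist0.png

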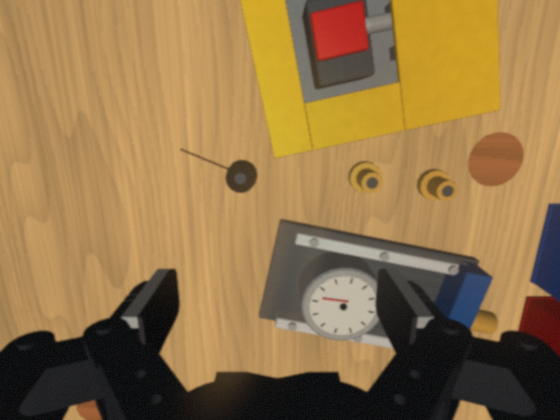

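The scene view shows the dial at about (221,236), the blue stop at about (214,292), and the guard window with the red paddle at about (325,207). The wrist view shows the dial at about (343,303), the rails, and part of the window. I'll measure the cradle first.

```bash
cat > h.py <<'E'
import cv2,numpy as np
from plant import readout,vision
def ray(f,u,v,z):
    T=np.array(f["T"]);d=T[:3,:3]@np.array([(u-f["cx"])/f["fx"],(v-f["cy"])/f["fy"],1]);o=T[:3,3]
    return o+d*(z-o[2])/d[2]
def px(f,p):
    T=np.array(f["T"]);q=T[:3,:3].T@(np.asarray(p)-T[:3,3]);return f["fx"]*q[0]/q[2]+f["cx"],f["fy"]*q[1]/q[2]+f["cy"]
def comps(m,amin):
    n,l,s,c=cv2.connectedComponentsWithStats(m.astype(np.uint8))
    return [(l==i) for i in range(1,n) if s[i,4]>=amin]
def quad(m):
    c=max(cv2.findContours(m.astype(np.uint8),cv2.RETR_EXTERNAL,cv2.CHAIN_APPROX_NONE)[0],key=cv2.contourArea)
    return c
E
python3 - <<'E'
from h import *
for n,roi in(("scene",(180,200,270,320)),("side",(260,165,360,250)),("wrist",(250,200,560,420))):
    f=vision.grab_frame(n);im=f["color"];hsv=cv2.cvtColor(im,cv2.COLOR_RGB2HSV)
    x0,y0,x1,y1=roi;R=np.zeros(im.shape[:2],bool);R[y0:y1,x0:x1]=1
    H,S,V=[hsv[...,i].astype(int) for i in range(3)]
    white=R&(S<70)&(V>(150 if n!="side" else 140))
    blue=R&(H>100)&(H<125)&(S>120)
    for nm,m,z,a in(("white",white,.057,60),("blue",blue,.048,100)):
        for c in comps(m,a):
            k=quad(c);r=cv2.minAreaRect(k);
            print(n,nm,c.sum(),"rect",np.round(r[0]),np.round(r[1]),round(r[2]),"world",np.round(ray(f,*r[0],z),4))
            if nm=="white" and len(k)>5:
                e=cv2.fitEllipse(cv2.convexHull(k));print("  ell",np.round(e[0],1),np.round(e[1],1),np.round(ray(f,*e[0],z),4))
    x0,y0,x1,y1=roi
    cv2.imwrite(f"pics/{n}c.png",cv2.resize(im[y0:y1,x0:x1,::-1],None,fx=min(800/(x1-x0),600/(y1-y0)),fy=min(800/(x1-x0),600/(y1-y0)),interpolation=cv2.INTER_CUBIC))
E
```

```text
scene blue 868 rect [213. 292.] [55. 18.] 3 world [ 0.713  -0.1536  0.048 ]
side white 251 rect [317. 204.] [15. 26.] 90 world [ 0.5705 -0.1281  0.057 ]
  ell [316.9 203.4] [15.4 26.9] [ 0.5709 -0.1282  0.057 ]
side blue 530 rect [290. 186.] [16. 43.] 75 world [ 0.685  -0.1358  0.048 ]
wrist white 144 rect [303. 240.] [15. 10.] 11 world [ 0.5257 -0.0533  0.057 ]
  ell [303.8 239.6] [11.8 18.4] [ 0.5261 -0.0532  0.057 ]
wrist white 661 rect [349. 248.] [67. 10.] 11 world [ 0.5719 -0.0628  0.057 ]
  ell [347.4 248.4] [11.9 95.1] [ 0.5706 -0.0627  0.057 ]
wrist white 611 rect [418. 262.] [64. 10.] 11 world [ 0.6438 -0.078   0.057 ]
  ell [418.2 262. ] [11.2 95.4] [ 0.6443 -0.0778  0.057 ]
wrist white 3190 rect [340. 304.] [64. 68.] 90 world [ 0.5666 -0.1271  0.057 ]
  ell [341.  304.6] [63.5 71.7] [ 0.5677 -0.1279  0.057 ]
wrist white 283 rect [296. 326.] [42.  9.] 10 world [ 0.5197 -0.1548  0.057 ]
  ell [295.2 326.4] [10.6 48.4] [ 0.5191 -0.1552  0.057 ]
wrist white 271 rect [370. 339.] [44.  9.] 10 world [ 0.6024 -0.1718  0.057 ]
  ell [369.4 339.6] [ 9.7 55.1] [ 0.6016 -0.1722  0.057 ]
wrist blue 124 rect [539. 253.] [ 3. 57.] 14 world [ 0.7743 -0.0723  0.048 ]
wrist blue 735 rect [548. 266.] [65. 21.] 90 world [ 0.7873 -0.0873  0.048 ]
wrist blue 1367 rect [460. 295.] [40. 52.] 24 world [ 0.6994 -0.122   0.048 ]
```

View pics/scenec.png

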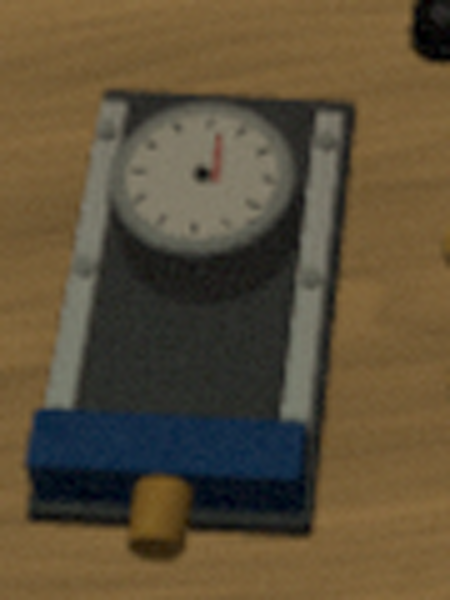

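View pics/wristc.png

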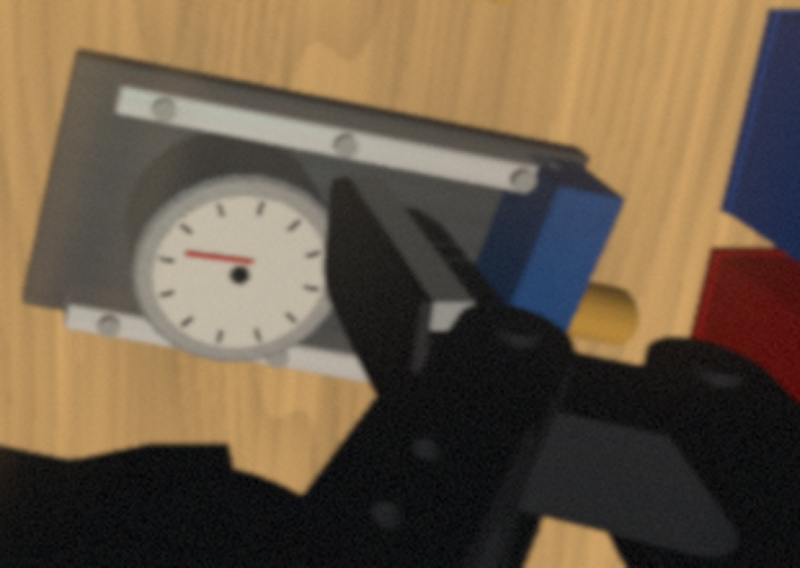

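Run:
```python
from h import *
F={n:vision.grab_frame(n) for n in("scene","side","wrist")}
s=F["scene"];w=F["wrist"]
k=310/800
W=lambda x,y,z:np.round(ray(w,250+x*k,200+y*k,z),4)
S=lambda x,y,z:np.round(ray(s,180+x/5,200+y/5,z),4)
a,b=W(118,98,.03),W(533,180,.03);print("railL wrist",a,b,np.degrees(np.arctan2(b[1]-a[1],b[0]-a[0])))
for nm,p,q in(("L",(335,110),(296,422)),("R",(114,100),(60,410))):
    a,b=S(*p,.03),S(*q,.03);print("rail scene",nm,a,b,np.degrees(np.arctan2(b[1]-a[1],b[0]-a[0])))
a,b=S(37,410,.048),S(305,423,.048);print("stop edge scene",a,b,np.degrees(np.arctan2(b[1]-a[1],b[0]-a[0])),np.linalg.norm(b-a))
print("stop edge wrist",W(557,190,.048),W(510,305,.048))
print("base wrist near corners",W(82,52,.012),W(25,298,.012),"far left",W(583,155,.012))
print("base scene near corners",S(355,103,.012),S(105,93,.012),"far",S(308,532,.012),S(30,520,.012))
print("dial scene",S(203,177,.057),"wrist",W(240,268,.057))
# grommet
for n,u,v,z in(("scene",268,203,.022),("wrist",240,176,.022)):print("grom",ray(F[n],u,v,z))
```

```text
railL wrist [ 0.5199 -0.0621  0.03  ] [ 0.7015 -0.1005  0.03  ] -11.939531082430483
rail scene L [ 0.5217 -0.0566  0.03  ] [ 0.6938 -0.0946  0.03  ] -12.45123331201531
rail scene R [ 0.4995 -0.1659  0.03  ] [ 0.672  -0.2006  0.03  ] -11.373793102405402
stop edge scene [ 0.6808 -0.2089  0.048 ] [ 0.7047 -0.0909  0.048 ] 78.55007160117566 0.12039605475263715
stop edge wrist [ 0.7016 -0.0959  0.048 ] [ 0.6902 -0.1511  0.048 ]
base wrist near corners [ 0.5048 -0.0476  0.012 ] [ 0.4779 -0.1721  0.012 ] far left [ 0.7329 -0.097   0.012 ]
base scene near corners [ 0.5056 -0.045   0.012 ] [ 0.4809 -0.1714  0.012 ] far [ 0.7401 -0.095   0.012 ] [ 0.7159 -0.2183  0.012 ]
dial scene [ 0.5715 -0.1248  0.057 ] wrist [ 0.5702 -0.1272  0.057 ]
grom [0.46267642 0.00524716 0.022     ]
grom [0.4602422  0.00497732 0.022     ]
```

The cradle axis lies at about -11.9°. The seat is at about (0.649,-0.141), and the stop edge and the base corners agree on it within 1 mm. The head is at about (0.571,-0.126), 79 mm short, which fits the 50–85 mm given. Next I shut the fingers, turn the tool x onto the cradle axis and go behind the head.

Emit:
arm_command:
  rows: [-0.02,-0.002,0,0,0,-0.18,0,-0.04,-0.004,0,0,0,-0.36,0,-0.06,-0.007,0.01,0,0,-0.54,0,-0.085,-0.01,0.02,0,0,-0.72,0,-0.107,-0.012,0.03,0,0,-0.9,0]

```text
time_s: 1.08
position: [0.4878, -0.1078, 0.201]
tool_rot: [[-0.787, 0.617, 0.0], [0.617, 0.787, -0.0], [-0.0, -0.0, -1.0]]
force: [0.6, -0.2, 0.3]
opening: -0.0003
```

Run:
```python
from h import *
o=readout.get_obs()
for k in("time_s","joint_positions","position","tool_rot","force","opening"): print(k,np.round(o[k],4).tolist())
R=np.array(o["tool_rot"]);a=np.radians(-11.9);d=np.array([np.cos(a),np.sin(a),0])
T=np.c_[-d,np.cross([0,0,-1],-d),[0,0,-1]]
print(cv2.Rodrigues(R.T@T)[0].ravel(), R.T@(np.array([.4876,-.107,.15])-o["position"]))
```

```text
time_s 1.075
joint_positions [-12.4573, 14.6162, -3.198, 72.181, -0.0033, 25.6414]
position [0.4878, -0.1078, 0.201]
tool_rot [[-0.7869, 0.617, 0.0001], [0.617, 0.7869, -0.0001], [-0.0001, -0.0, -1.0]]
force [0.6378, -0.2227, 0.3445]
opening -0.0003
[-3.83138482e-05  9.61264667e-05 -4.57253838e-01] [0.00067172 0.00047697 0.05101064]
```

Emit:
arm_command:
  rows: [0,0,0.03,0,0,-0.16,0,0,0,0.06,0,0,-0.32,0,0.0005,0.0005,0.09,0,0,-0.457,0,0.0005,0.0005,0.12,0,0,-0.457,0,0.0005,0.0005,0.12,0,0,-0.457,0]

```text
time_s: 1.7
position: [0.4855, -0.1066, 0.079]
tool_rot: [[-0.978, 0.207, -0.005], [0.207, 0.978, 0.001], [0.006, -0.0, -1.0]]
force: [-0.2, 0.4, -0.3]
opening: -0.0002
```

Run:
```python
from h import *
o=readout.get_obs()
for k in("position","tool_rot","force"): print(k,np.round(o[k],4).tolist())
for n in("wrist","side"):
    f=vision.grab_frame(n); cv2.imwrite(f"pics/{n}1.png",f["color"][:,:,::-1])
```

```text
position [0.4855, -0.1066, 0.079]
tool_rot [[-0.9784, 0.2066, -0.0054], [0.2066, 0.9784, 0.0011], [0.0055, -0.0001, -1.0]]
force [-0.2248, 0.3979, -0.296]
```

View pics/wrist1.png

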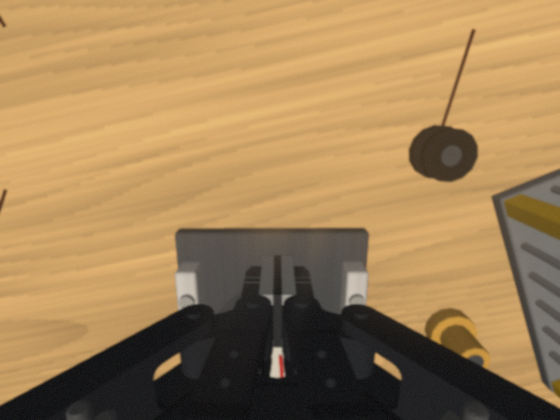

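View pics/side1.png

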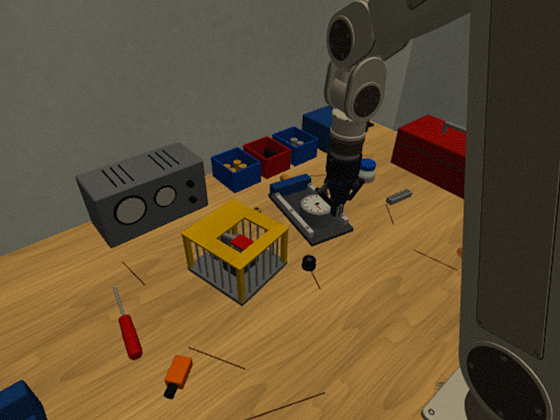

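The wrist view shows the shut fingers centred between the rails (187 and 356) behind the dial. I descend and approach the head.

Emit:
arm_command:
  rows: [0,0,0.025,0,0.005,0,0,0,0,0.049,0,0.005,0,0,-0.01,0,0.049,0,0.005,0,0,-0.02,0,0.049,0,0.005,0,0,-0.025,0,0.049,0,0.005,0,0]

```text
time_s: 2.42
position: [0.5152, -0.1129, 0.0344]
tool_rot: [[-0.978, 0.206, -0.0], [0.206, 0.978, 0.0], [0.0, -0.0, -1.0]]
force: [0.3, 0.1, -0.1]
opening: -0.0001
```

Emit:
arm_command:
  rows: [-0.008,0,0.003,0,0,0,0,-0.016,0,0.005,0,0,0,0,-0.024,0,0.006,0,0,0,0,-0.032,0,0.006,0,0,0,0,-0.04,0,0.006,0,0,0,0]

```text
time_s: 3.05
position: [0.5527, -0.1208, 0.0285]
tool_rot: [[-0.978, 0.207, -0.005], [0.207, 0.978, 0.001], [0.005, -0.0, -1.0]]
force: [-5.7, 1.1, 3.6]
opening: 0.0001
```

Run:
```python
from h import *
f=vision.grab_frame("scene"); c=f["color"][190:320,170:300,::-1]
cv2.imwrite("pics/scene2.png",cv2.resize(c,None,fx=4.6,fy=4.6,interpolation=cv2.INTER_CUBIC))
```

```text
(no output)
```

View pics/scene2.png

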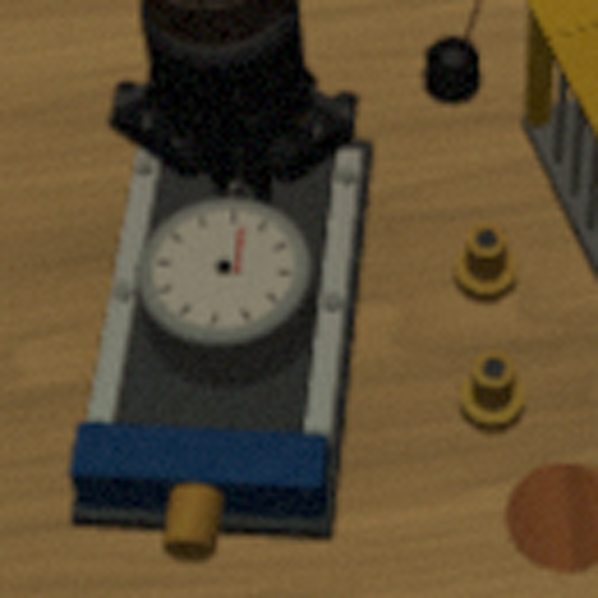

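The head is sliding flat, with its dial at about (218,248) in the full picture. The push force is about 6 N, and about 42 mm remain.

Emit:
arm_command:
  rows: [-0.008,0,0,0,0.005,0,0,-0.016,0,0,0,0.005,0,0,-0.024,0,0,0,0.005,0,0,-0.031,0,0,0,0.005,0,0,-0.037,0,0,0,0.005,0,0]

```text
time_s: 3.72
position: [0.5908, -0.1289, 0.0285]
tool_rot: [[-0.978, 0.207, -0.007], [0.207, 0.978, 0.001], [0.007, -0.0, -1.0]]
force: [-4.9, 1.0, 2.7]
opening: -0.0004
```

Emit:
arm_command:
  rows: [-0.003,0,0,0,0,0,0,-0.006,0,0,0,0,0,0,-0.006,0,0,0,0,0,0]

```text
time_s: 4.1
position: [0.5911, -0.1289, 0.0285]
tool_rot: [[-0.978, 0.207, -0.018], [0.207, 0.978, 0.004], [0.019, -0.0, -1.0]]
force: [-18.9, 4.5, 13.9]
opening: 0.0002
```

It stalled against the stop with 19 N. I back off and check.

Emit:
arm_command:
  rows: [0,0,0,0,0,0,0,0.01,0,0,0,0.018,0,0,0.025,0,0,0,0.018,0,0,0.025,0,-0.05,0,0.018,0,0,0.025,0,-0.1,0,0.018,0,0]

```text
time_s: 4.72
position: [0.569, -0.1243, 0.1298]
tool_rot: [[-0.978, 0.207, -0.035], [0.207, 0.978, 0.007], [0.036, -0.0, -0.999]]
force: [1.1, 0.8, 0.2]
opening: 0.0001
```

Emit:
arm_command:
  rows: [0.04,0,-0.06,0,0,-0.1,0,0.09,0.04,-0.11,0,0,-0.2,0,0.13,0.09,-0.11,0,0,-0.35,0,0.15,0.14,-0.11,0,0,-0.4,0,0.15,0.17,-0.11,0,0,-0.4,0]

```text
time_s: 5.35
position: [0.4615, 0.0742, 0.2469]
tool_rot: [[-0.981, -0.192, -0.031], [-0.192, 0.981, 0.008], [0.029, 0.014, -0.999]]
force: [0.7, -0.7, 0.5]
opening: 0.0002
```

Run:
```python
from h import *
o=readout.get_obs()
for k in("time_s","joint_positions","position","tool_rot","force"): print(k,np.round(o[k],4).tolist())
for n in("scene","side","wrist"):
    f=vision.grab_frame(n);c=f["color"]
    if n=="scene": c=cv2.resize(c[170:320,170:390],None,fx=3.6,fy=3.6,interpolation=cv2.INTER_CUBIC)
    cv2.imwrite(f"pics/{n}3.png",c[:,:,::-1])
```

```text
time_s 5.35
joint_positions [8.665, 11.0649, -0.8866, 79.7213, 0.7293, -2.4083]
position [0.4615, 0.0742, 0.2469]
tool_rot [[-0.981, -0.1917, -0.0308], [-0.192, 0.9814, 0.0082], [0.0286, 0.0139, -0.9995]]
force [0.706, -0.7277, 0.4646]
```

View pics/scene3.png

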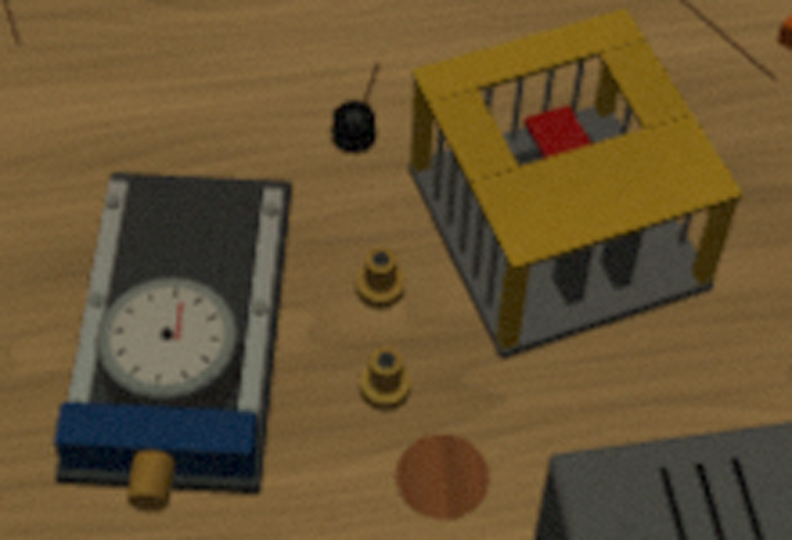

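View pics/wrist3.png

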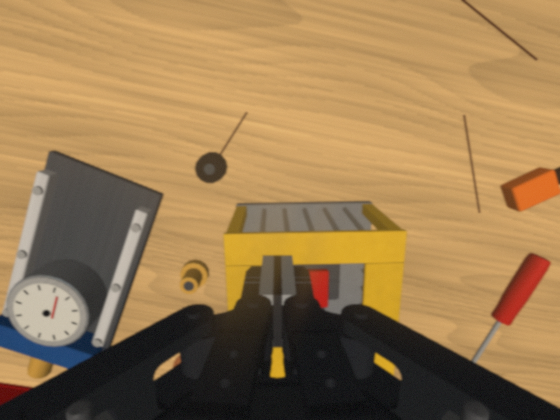

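View pics/side3.png

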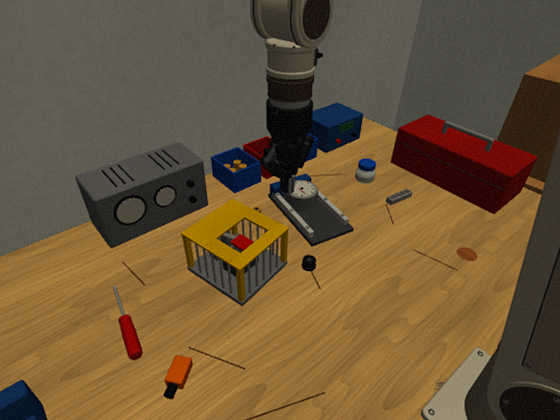

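Run:
```python
from h import *
seat=np.array([.649,-.141]);a=np.radians(-11.9);d=np.array([np.cos(a),np.sin(a)])
s=vision.grab_frame("scene")
c=lambda x,y:(170+x/3.6,170+y/3.6)
p=ray(s,*c(168,336),.057);print("head",p,"s",(p[:2]-seat)@d)
w=vision.grab_frame("wrist");p=ray(w,46,311,.057);print("wrist head",p,"s",(p[:2]-seat)@d)
P=[ray(s,*c(*q),.115) for q in((413,75),(628,12),(738,192),(517,265))]
print(np.round(P,4));m=np.mean(P,0)
for i in range(4):
    v=P[(i+1)%4]-P[i];print(np.linalg.norm(v),np.degrees(np.arctan2(v[1],v[0])))
print("centre",m)
f=vision.grab_frame("side");P=[ray(f,*q,.115) for q in((183,234),(234,199),(288,234),(240,272))]
print(np.round(P,4),np.mean(P,0))
for i in range(4):
    v=P[(i+1)%4]-P[i];print(np.linalg.norm(v),np.degrees(np.arctan2(v[1],v[0])))
```

```text
head [ 0.6473349  -0.14002965  0.057     ] s -0.0018294096565005884
wrist head [ 0.64194349 -0.14927496  0.057     ] s -0.005198523766489691
[[0.5043 0.0399 0.115 ]
 [0.4695 0.1965 0.115 ]
 [0.6293 0.2285 0.115 ]
 [0.6633 0.078  0.115 ]]
0.16040481863858158 102.52610629736655
0.16293127362747756 11.32576229156207
0.15425354310261202 -77.23698893294974
0.16355626381918584 -166.5141888264568
centre [0.56660961 0.13569724 0.115     ]
[[0.6219 0.2278 0.115 ]
 [0.6566 0.072  0.115 ]
 [0.4811 0.0545 0.115 ]
 [0.4573 0.1978 0.115 ]] [0.55420883 0.13804184 0.115     ]
0.15961783976791444 -77.44879778906235
0.17632016776441015 -174.31548763560315
0.1452090070971551 99.4292793545083
0.16727186774903552 10.339121876662823
```

The head reads home in the scene view: s is about -2 mm, ±2 mm. The guard's yaw is about +12° and its window centre is at about (0.547,0.131). I'll move for an unobstructed wrist view of the window.

```bash
cat >> h.py <<'E'
def to(p,yawdeg):
    o=readout.get_obs();R=np.array(o["tool_rot"]);a=np.radians(yawdeg);d=np.array([np.cos(a),np.sin(a),0])
    T=np.c_[-d,np.cross([0,0,-1],-d),[0,0,-1]]
    print("pos",np.round(o["position"],4),"shift",np.round(R.T@(np.array(p)-o["position"]),4),"turn",np.round(cv2.Rodrigues(R.T@T)[0].ravel(),4),"t",o["time_s"],"F",np.round(o["force"],1))
E
python3 -c "
from h import *
to([.61,.147,.27],12)"
```

```text
pos [0.4619 0.0717 0.2451] shift [-0.1589  0.0462 -0.0295] turn [ 0.0138 -0.0326 -0.0182] t 5.65 F [ 0.1 -1.   0.6]
```

Emit:
arm_command:
  rows: [-0.04,0.012,-0.01,0.004,-0.01,-0.005,0,-0.08,0.024,-0.02,0.014,-0.033,-0.018,0,-0.12,0.036,-0.03,0.014,-0.033,-0.018,0,-0.159,0.046,-0.03,0.014,-0.033,-0.018,0,-0.159,0.046,-0.03,0.014,-0.033,-0.018,0]

```text
time_s: 6.28
position: [0.6123, 0.1461, 0.2678]
tool_rot: [[-0.979, -0.206, -0.002], [-0.206, 0.979, -0.001], [0.002, -0.0, -1.0]]
force: [-0.1, -0.7, -0.2]
opening: 0.0003
```

Run:
```python
from h import *
f=vision.grab_frame("wrist");f=vision.grab_frame("wrist")
o=readout.get_obs();print(np.round(o["position"],4),np.round(o["tool_rot"],3).tolist())
import pickle;pickle.dump(f,open("w4.pkl","wb"))
cv2.imwrite("pics/wrist4.png",f["color"][:,:,::-1])
```

```text
[0.6102 0.1454 0.2694] [[-0.979, -0.206, -0.002], [-0.206, 0.979, -0.001], [0.002, -0.001, -1.0]]
```

View pics/wrist4.png

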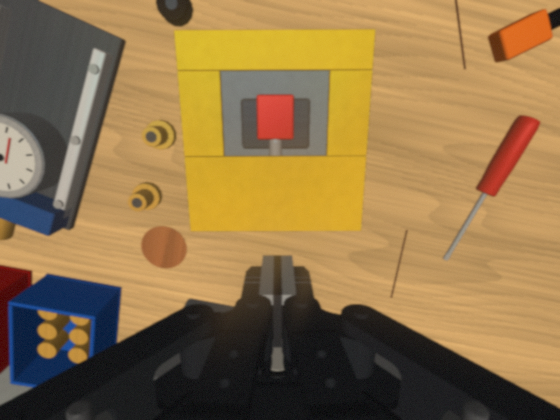

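Run:
```python
from h import *
import pickle;f=pickle.load(open("w4.pkl","rb"))
hsv=cv2.cvtColor(f["color"],cv2.COLOR_RGB2HSV);H,S,V=[hsv[...,i].astype(int) for i in range(3)]
y=(H>20)&(H<32)&(S>200)
m=max(comps(y,2000),key=lambda c:c.sum());print(m.sum())
cs,hi=cv2.findContours(m.astype(np.uint8),cv2.RETR_CCOMP,cv2.CHAIN_APPROX_NONE)
cs=sorted(cs,key=cv2.contourArea)[-2:]
for c,nm in zip(cs,("window","outer")):
    q=cv2.approxPolyDP(c,0.04*cv2.arcLength(c,True),True)[:,0];P=np.array([ray(f,*t,.115) for t in q])
    print(nm,q.tolist());print(np.round(P,4),"mean",np.round(P.mean(0),4))
    for i in range(len(P)):
        v=P[(i+1)%len(P)]-P[i];print("  ",round(np.linalg.norm(v),4),round(np.degrees(np.arctan2(v[1],v[0])),2))
r=((H<8)|(H>172))&(S>150);r[:60]=0;r[160:]=0;r[:,:240]=0;r[:,310:]=0
c=quad(r);b=cv2.minAreaRect(c);print("paddle",b,ray(f,*b[0],.094))
print("head rim/gap",ray(f,0,156,.057))
cv2.imwrite("pics/w4c.png",cv2.resize(f["color"][80:250,0:140,::-1],None,fx=3.5,fy=3.5,interpolation=cv2.INTER_CUBIC))
```

```text
9313
window [[268, 202], [273, 198], [276, 201], [276, 199], [278, 200], [277, 204], [273, 201], [271, 204]]
[[0.6195 0.1384 0.115 ]
 [0.6149 0.1421 0.115 ]
 [0.6171 0.1454 0.115 ]
 [0.6153 0.145  0.115 ]
 [0.6158 0.147  0.115 ]
 [0.6197 0.1469 0.115 ]
 [0.6177 0.1427 0.115 ]
 [0.6208 0.1415 0.115 ]] mean [0.6176 0.1436 0.115 ]
   0.0059 141.34
   0.0039 55.85
   0.0019 -168.18
   0.002 74.54
   0.0039 -1.68
   0.0046 -116.03
   0.0034 -21.05
   0.0033 -112.91
outer [[362, 114], [198, 135], [192, 228], [358, 226]]
[[0.5276 0.201  0.115 ]
 [0.5734 0.0676 0.115 ]
 [0.6588 0.074  0.115 ]
 [0.625  0.225  0.115 ]] mean [0.5962 0.1419 0.115 ]
   0.141 -71.05
   0.0856 4.28
   0.1548 102.6
   0.1003 -166.12
paddle ((275.0, 117.0), (44.0, 36.0), 90.0) [0.54555474 0.12941657 0.094     ]
head rim/gap [ 0.64414225 -0.14458046  0.057     ]
```

View pics/w4c.png

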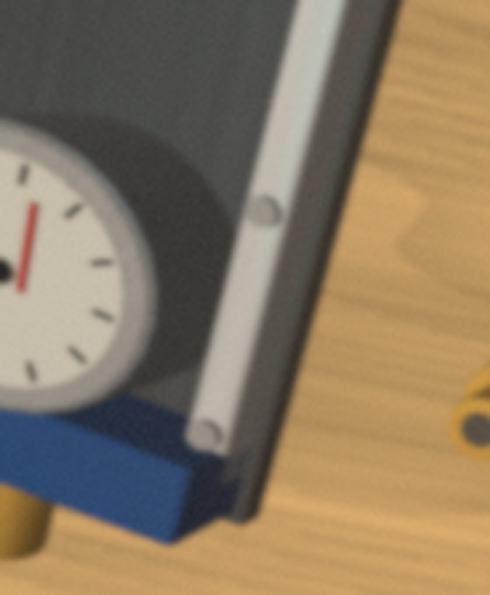

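The dial rim meets the stop's top edge in the wrist view, so the head is home. The yellow mask was too strict, so I redo it looser.

Run:
```python
from h import *
import pickle;f=pickle.load(open("w4.pkl","rb"))
hsv=cv2.cvtColor(f["color"],cv2.COLOR_RGB2HSV);H,S,V=[hsv[...,i].astype(int) for i in range(3)]
y=((H>18)&(H<34)&(S>170)).astype(np.uint8);y[:,:170]=0;y[:,390:]=0;y[245:]=0
y=cv2.morphologyEx(cv2.medianBlur(y,5),cv2.MORPH_CLOSE,np.ones((3,3)))
cs,hi=cv2.findContours(y,cv2.RETR_CCOMP,cv2.CHAIN_APPROX_NONE)
cs=sorted(cs,key=cv2.contourArea)[-2:]
for c,nm in zip(cs,("window","outer")):
    q=cv2.approxPolyDP(c,0.04*cv2.arcLength(c,True),True)[:,0];P=np.array([ray(f,*t,.115) for t in q])
    print(nm,q.tolist());print(np.round(P,4),"mean",np.round(P.mean(0),4))
    for i in range(len(P)):
        v=P[(i+1)%len(P)]-P[i];print("  ",round(np.linalg.norm(v),4),round(np.degrees(np.arctan2(v[1],v[0])),2))
```

```text
window [[219, 71], [327, 69], [327, 153], [226, 157]]
[[0.5191 0.0773 0.115 ]
 [0.4994 0.1633 0.115 ]
 [0.5654 0.1801 0.115 ]
 [0.587  0.0943 0.115 ]] mean [0.5427 0.1287 0.115 ]
   0.0882 102.85
   0.0681 14.3
   0.0885 -75.87
   0.0701 -165.94
outer [[372, 29], [175, 32], [193, 230], [360, 228]]
[[0.4637 0.1909 0.115 ]
 [0.4978 0.0386 0.115 ]
 [0.6605 0.0752 0.115 ]
 [0.6265 0.2274 0.115 ]] mean [0.5621 0.133  0.115 ]
   0.156 -77.35
   0.1668 12.67
   0.156 102.6
   0.1669 -167.35
```

The window centre is at about (0.5427,0.1287) with yaw 12.7°. The inner and outer outlines agree to 0.2 mm, and the sizes are 69x88 and 167x156 mm, close to nominal. The paddle is about 3 mm to +x of it. I move above the window.

```bash
python3 -c "
from h import *
to([.541,.1285,.15],12.7)"
```

```text
pos [0.6102 0.1454 0.2694] shift [ 0.0709 -0.0022  0.1195] turn [-0.0005 -0.0019 -0.0143] t 6.375 F [-0.4 -0.4 -0.3]
```

Emit:
arm_command:
  rows: [0.035,-0.001,0.02,0,-0.002,-0.014,0,0.071,-0.002,0.05,0,-0.002,-0.014,0,0.071,-0.002,0.09,0,-0.002,-0.014,0,0.071,-0.002,0.119,0,-0.002,-0.014,0,0.071,-0.002,0.119,0,-0.002,-0.014,0]

```text
time_s: 7.0
position: [0.5381, 0.1271, 0.1492]
tool_rot: [[-0.976, -0.218, -0.004], [-0.218, 0.976, -0.002], [0.005, -0.001, -1.0]]
force: [0.1, -0.3, 0.9]
opening: -0.0002
```

Run:
```python
from h import *
for n,(x0,y0,x1,y1) in {"scene":(270,120,390,270),"side":(170,120,310,310),"wrist":(0,0,560,420)}.items():
    f=vision.grab_frame(n);c=f["color"][y0:y1,x0:x1,::-1];k=min(4,800/(x1-x0),600/(y1-y0))
    cv2.imwrite(f"pics/{n}5.png",cv2.resize(c,None,fx=k,fy=k,interpolation=cv2.INTER_CUBIC))
to([.541,.1285,.15],12.7)
print(readout.get_obs()["tool_rot"])
```

```text
pos [0.5417 0.1284 0.1526] shift [0.0007 0.0002 0.0026] turn [-0.0005  0.0032 -0.0011] t 7.15 F [-0.8  0.   1.1]
[[-9.75765737e-01 -2.18794578e-01  3.18734633e-03]
 [-2.18794892e-01  9.75770839e-01  2.54130007e-04]
 [-3.16572187e-03 -4.49403743e-04 -9.99994888e-01]]
```

View pics/scene5.png

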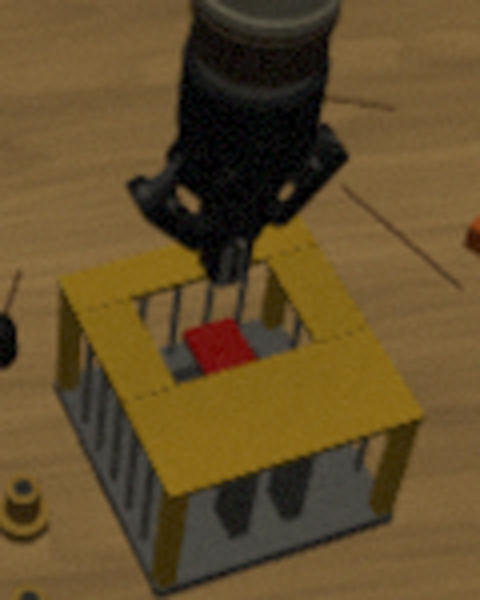

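View pics/side5.png

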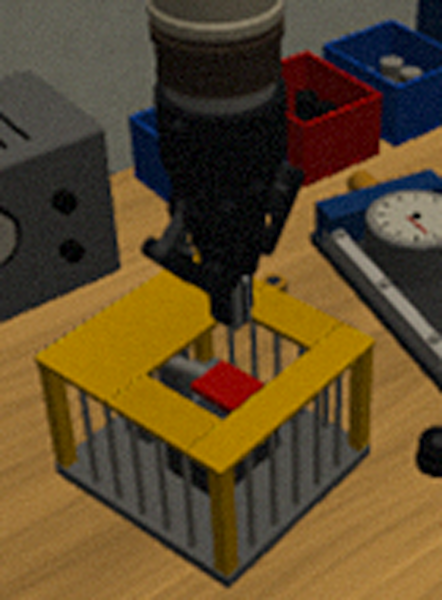

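View pics/wrist5.png

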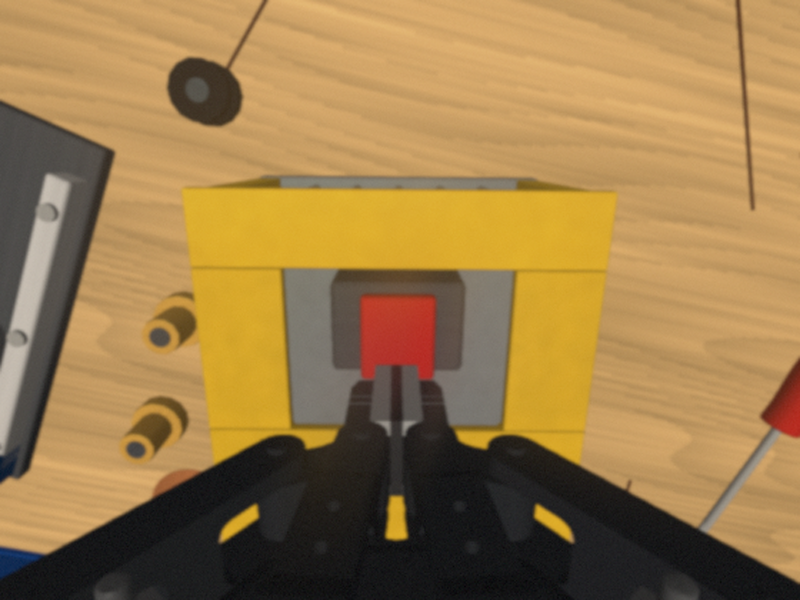

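The tip is central over the window in all views, and the knuckles are well above it. I descend to just above the paddle.

Emit:
arm_command:
  rows: [0.0,0,0.012,0,0.003,0,0,0.0,0,0.025,0,0.003,0,0,0.0,0,0.038,0,0.003,0,0,0.0,0,0.05,0,0.003,0,0,0.0,0,0.05,0,0.003,0,0]

```text
time_s: 7.78
position: [0.5407, 0.1282, 0.1008]
tool_rot: [[-0.976, -0.219, -0.003], [-0.219, 0.976, -0.001], [0.003, -0.001, -1.0]]
force: [-0.5, -0.3, 0.1]
opening: -0.0001
```

Run:
```python
from h import *
for n,(x0,y0,x1,y1) in {"scene":(270,120,390,270),"side":(170,120,310,310)}.items():
    f=vision.grab_frame(n);c=f["color"][y0:y1,x0:x1,::-1];k=min(4,800/(x1-x0),600/(y1-y0))
    cv2.imwrite(f"pics/{n}6.png",cv2.resize(c,None,fx=k,fy=k,interpolation=cv2.INTER_CUBIC))
to([.541,.1285,.15],12.7)
```

```text
pos [0.5418 0.1285 0.1023] shift [ 0.0008  0.0002 -0.0477] turn [-0.0005 -0.0003 -0.001 ] t 7.875 F [-0.1 -0.6  0.5]
```

View pics/scene6.png

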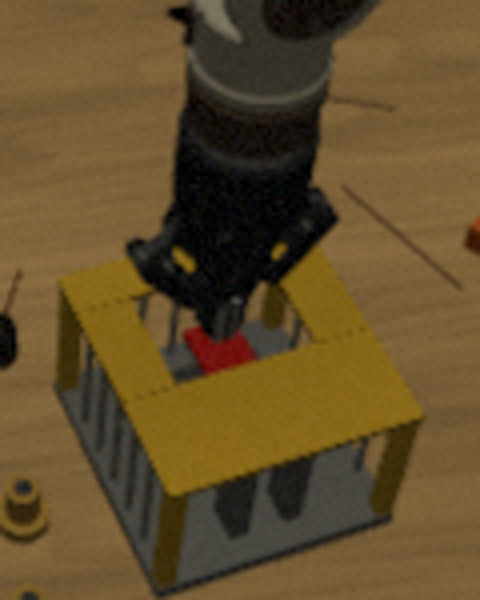

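View pics/side6.png

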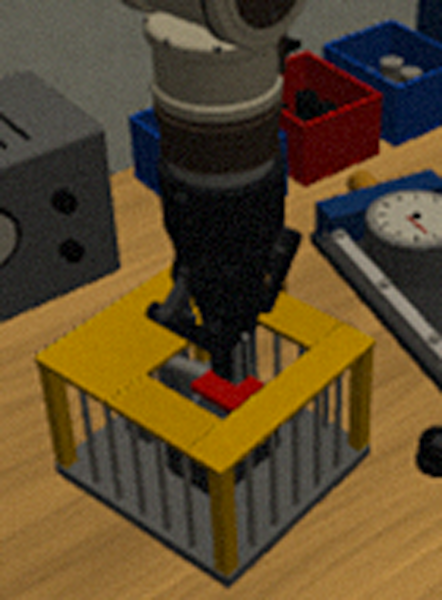

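The finger is just over the paddle and clear of the window edges. I press.

Emit:
arm_command:
  rows: [0.0,0,0.005,0,0,0,0,0.0,0,0.01,0,0,0,0,0.0,0,0.014,0,0,0,0,0.0,0,0.018,0,0,0,0]

```text
time_s: 8.38
position: [0.5411, 0.1283, 0.0845]
tool_rot: [[-0.976, -0.219, -0.001], [-0.219, 0.976, -0.001], [0.001, -0.0, -1.0]]
force: [-3.6, 0.1, 5.6]
opening: -0.0005
```

Emit:
arm_command:
  rows: [0.0,0,0.004,0,0,0,0,0.0,0,0.008,0,0,0,0,0,0,0.01,0,0,0,0]

```text
time_s: 8.75
position: [0.5409, 0.1283, 0.0742]
tool_rot: [[-0.976, -0.219, -0.002], [-0.219, 0.976, -0.001], [0.002, -0.0, -1.0]]
force: [-2.9, -0.5, 3.4]
opening: -0.0001
```

Emit:
arm_command:
  rows: [0.0,0,0.002,0,0,0,0,0.0,0,0.004,0,0,0,0,0,0,0.004,0,0,0,0]

```text
time_s: 9.12
position: [0.5411, 0.1283, 0.0712]
tool_rot: [[-0.976, -0.219, -0.001], [-0.219, 0.976, -0.001], [0.001, -0.0, -1.0]]
force: [-4.1, -1.1, 9.8]
opening: -0.0001
```

Emit:
arm_command:
  rows: [0.0,0,0.002,0,0,0,0,0.0,0,0.004,0,0,0,0,0,0,0.004,0,0,0,0]

```text
time_s: 9.5
position: [0.5413, 0.1284, 0.0707]
tool_rot: [[-0.976, -0.219, 0.001], [-0.219, 0.976, -0.0], [-0.001, -0.0, -1.0]]
force: [-10.4, -2.6, 24.0]
opening: 0.0001
```

Run:
```python
from h import *
for n,(x0,y0,x1,y1) in {"side":(170,120,310,310)}.items():
    f=vision.grab_frame(n);c=f["color"][y0:y1,x0:x1,::-1];k=min(4,800/(x1-x0),600/(y1-y0))
    cv2.imwrite(f"pics/{n}7.png",cv2.resize(c,None,fx=k,fy=k,interpolation=cv2.INTER_CUBIC))
to([.541,.1285,.15],12.7)
```

```text
pos [0.5413 0.1284 0.0707] shift [ 0.0001  0.0002 -0.0793] turn [-0.0004  0.0013 -0.001 ] t 9.55 F [-10.6  -2.3  23.9]
```

View pics/side7.png

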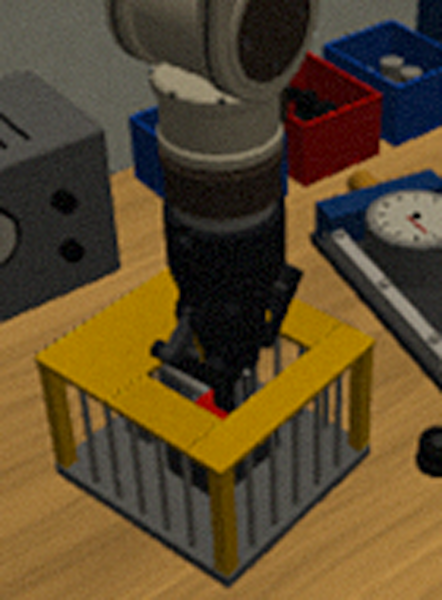

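There is a hard stop at z = 0.0707 with 24 N, and the force direction fits the paddle tilted about 0.3 rad. I go straight up and out.

Emit:
arm_command:
  rows: [0.0,0,-0.015,0,0,0,0,0.0,0,-0.035,0,0,0,0,0,0,-0.06,0,0,0,0,0,0,-0.1,0,0,0,0,0,0,-0.15,0,0,0,0]

```text
time_s: 10.18
position: [0.5409, 0.1283, 0.2204]
tool_rot: [[-0.976, -0.219, -0.0], [-0.219, 0.976, -0.001], [0.001, -0.0, -1.0]]
force: [1.0, 0.1, 0.1]
opening: -0.0
```

Emit:
arm_command:
  rows: [-0.03,0,-0.05,0,0,0,0,-0.07,0,-0.05,0,0,0,0,-0.07,0,-0.05,0,0,0,0,-0.07,0,-0.05,0,0,0,0]

```text
time_s: 10.68
position: [0.6087, 0.1435, 0.2689]
tool_rot: [[-0.976, -0.219, -0.003], [-0.219, 0.976, -0.001], [0.003, -0.001, -1.0]]
force: [0.0, -0.4, 1.0]
opening: -0.0004
```

Run:
```python
from h import *
f=vision.grab_frame("wrist");cv2.imwrite("pics/wrist8.png",f["color"][:,:,::-1])
hsv=cv2.cvtColor(f["color"],cv2.COLOR_RGB2HSV);H,S,V=[hsv[...,i].astype(int) for i in range(3)]
r=((H<8)|(H>172))&(S>150)
for c in comps(r,200):
    b=cv2.minAreaRect(quad(c));print("red",np.round(b[0]),np.round(b[1]),np.round(ray(f,*b[0],.071),4))
s=vision.grab_frame("scene");cv2.imwrite("pics/scene8.png",cv2.resize(s["color"][150:320,170:400,::-1],None,fx=3.4,fy=3.4,interpolation=cv2.INTER_CUBIC))
to([.541,.1285,.15],12.7)
```

```text
red [278. 120.] [39. 33.] [0.5457 0.1293 0.071 ]
red [508. 160.] [22. 88.] [0.5334 0.3654 0.071 ]
red [ 15. 316.] [103.  30.] [ 0.8289 -0.1207  0.071 ]
pos [0.6083 0.1434 0.2698] shift [0.0687 0.0002 0.12  ] turn [-0.0005 -0.002  -0.001 ] t 10.775 F [0.4 0.3 0.6]
```

View pics/wrist8.png

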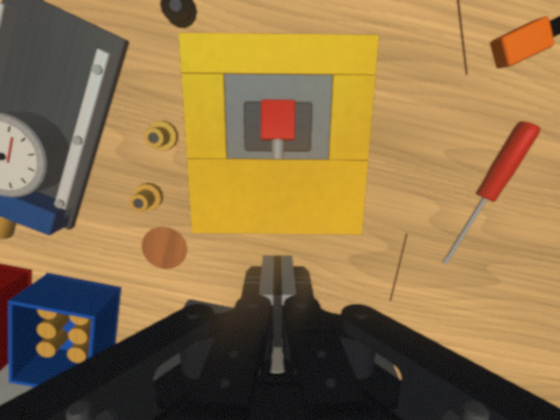

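View pics/scene8.png

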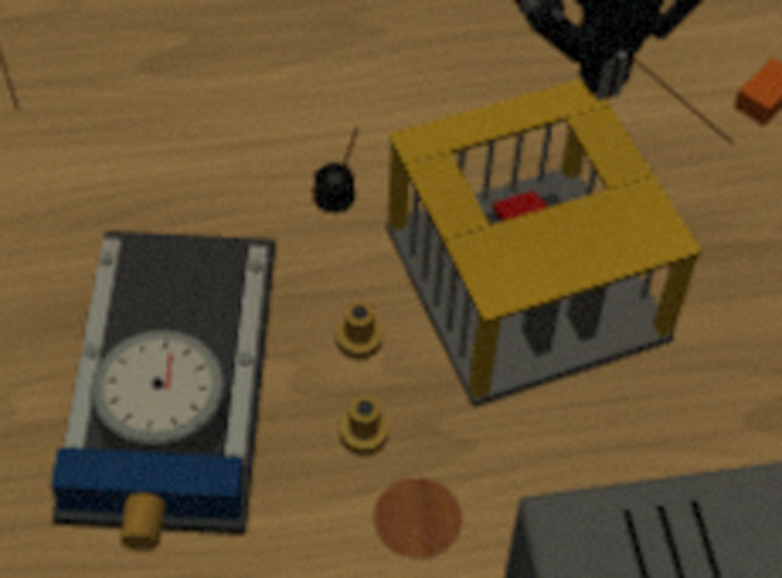

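The paddle now looks smaller: 39x33 px against 44x36 px before, a ratio of 0.89–0.92 where 0.93 is expected for fully down. The head is still home and the arm is clear, so I hand in.

```bash
python3 -c "
from plant import arm
print(arm.finish_job())"
```

```text
the job is handed in; nothing more can be done
None
```

I pushed the head home against the blue stop, then pressed the red lever to its stop through the guard's window and came straight back out. I handed the job in at about 10.8 s; no verdict is reported.

- **Head:** the push force jumped from 5 to 19 N with no further advance. The scene view put the head about 2 mm short of the seat (±2 mm), and in the wrist close-up its rim met the stop's edge. One rough wrist reading from the edge of the picture said 5 mm short. It was also 9 mm off sideways, so I put that down to a bad pixel reading.
- **Lever:** it came to a hard stop with the finger tips at z = 0.071 m and 24 N. Afterwards the paddle looked as small as expected for fully down. I could not read the lever angle directly.
- **Guard and bystanders:** I saw no contact with the guard in any picture, and no force that the paddle would not explain. The couplings, grommet, screwdriver and adapter look unmoved in the last pictures. The jar and gauge were outside those views, but the arm never went near them. The arm was clear of everything at hand-in.

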